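# Close the laser's sprung lens holder and hold it shut

### The arm

A 6-joint arm with a two-finger parallel gripper is mounted at the origin on a cart in front of the work surface, level with it; the furniture and walls round the work are solid. World frame = base frame: x ahead of the robot, y to its left, z up, the work surface at z = 0. Lengths are in m, angles in rad, forces in N, time in s.
With the tool pointing down it reaches from about 0.4 to 0.825 m from the base axis. Payload 7 kg.
Tool frame: the origin (TCP) lies at the centre of the arm's flange, where the gripper is bolted on; the fingertips stand 173 mm ahead of it and the grasp point (between the pads) lies 155 mm ahead of it (manip.grip_depth is the distance from the TCP to the grasp point, in m); z points along the fingers, y is the direction in which the jaws open and shut (so a half turn about z gives the same grasp; the last joint's range is limited). The gripper opens to 85 mm and grips with 20 to 120 N. Pads are 22 mm wide; open, the fingers measure 114 mm over their backs; the gripper's body (76 mm by 85 mm) begins 54 mm behind the grasp point. The pads swing forward as they close: fully open they stand 13 mm farther back than shut.
Start: joints at [-0.873, 0.359, 0.012, 0, -1.224, -0.288], TCP at [0.269, -0.619, 0.405] pointing down, gripper open.
Joint ranges: [-3.07, 3.07], [-1.43, 2.12], [-1.02, 1.25], [-3.03, 1.67], [-3.05, -0], [-3.03, 3.03]. Speed limits (rad/s): [2.39, 2.39, 3.01, 3.14, 3.14, 3.14].

### API

Orientations are given as a unit quaternion [w, x, y, z].
In Python, from rig import read_state, optics, job, manip gives the robot as it stands.
- The arm moves only by the shell command python3 -m pendant 'ROWS'. ROWS is a JSON object of lists of equal length, an entry for each row: "turn": the turn, a rotation vector about the tool's x, y, z in rad, a list of three; "xyz": the shift along the tool's x, y, z in mm, a list of three; "hand": the finger opening in mm, from 0 to 85.4. In form: {"turn": [[rx, ry, rz], ...], "xyz": [[dx, dy, dz], ...], "hand": [hand, ...]}. A call has 1 to 5 rows; each row is the pose to reach, as a shift and turn from the pose commanded when the call began, along the tool's axes at that moment; what a row does not reach only later rows make up. A row lasts 1/12 s, in which the tool goes at most 41.7 mm and 7.16 degrees, less where a joint would pass 70% of its speed; a pose out of reach is approached as far as the arm can. A call with a gripper value outside its range is refused whole. The fingers move at their own pace and stop on an object; the grip force is fixed at half the most. Time passes only in rows, so rows that repeat a pose let the fingers close. It gives the time, the measured TCP pose, the force and the opening at its end, in the units of the state.
- read_state(): the state, without advancing time (a new reading comes with each control period).
- optics.capture(name): name is "scene" or "top" or "wrist"; returns the picture (400x640x3 uint8, red, green, blue); there is no depth.
- optics.get_calibration(name): a dict with "camera_matrix" (3x3 intrinsics, pixels), "rvec" (rotation vector, rad) and "tvec" (3), from world to camera coordinates, as OpenCV has them. Camera axes: x right, y down, z forward; pixel columns grow to the right and rows downward; lengths in m; the calibration is good to about 2 mm. A picture is of the moment at which its call begins: read the wrist's pose just before it. get_calibration takes no time and is no camera call; for the wrist camera it gives the pose at the moment of the call.
- job.hand_in(): hands the job in, once; it reports no verdict.
The state is a dict: "clock": time; "joint_pos": joint angles; "qd": joint speeds; "tau": joint torques, N m; "tcp_pos": TCP position; "ee_rot": TCP orientation; "ft_force": force on the tool from outside, world axes, zero at the start; "wrist_torque": the same for the moment, N m; "width": finger opening in m.
Only numpy, scipy, OpenCV 4.12 (cv2) and the standard library are available. Lean on these libraries where they do the work, as an engineer would, in place of code of your own. Each camera call takes 0.05 s, during which the arm holds its last target. There are 200 camera calls.

### The job

Put the laser's lens holder back together in the assembly nest: set its lower half (the blue block with two dowel pins, pins up) squarely down in the nest, then stand the black lens cell in the block's bore with its lens up, letting go of each. Then fit the upper half over both dowels with its collar up and press it down against the spring until the two halves meet with no gap, and finish while still holding it pressed shut so that the screws can be put in; do not let go. Keep the lens cell upright throughout and leave the other things on the bench where they are.

Things in the scene. Friction and masses are not known exactly. Their poses are not given: they have to be found in the camera images.
- nest_pocket (a point): assembly nest fixed to the bench: aluminium plate 116 x 152 x 8 mm with 4 dark corner locators round an open pocket 56 (its x) x 92 mm (its y), 12 mm deep. The locators' upper 5 mm slope 4 mm outwards as lead-in; a 56 mm wide finger gap in the middle of each long side. This point: centre of the pocket floor, 8 mm over the bench, z up. The lower half's y must lie along this y, either way round
- lower_center (a point): lower half, loose: blue block 54 (x) x 90 (y) x 30 mm high, about 0.35 kg, standing pins up. This point: its centre, 15 mm above its underside, z up. Two 8 mm dowels with tapered tips stand 13 mm above its top face at y = +34 and -34 mm, x = 0. A 36 mm bore opens upwards in its middle. Half a turn about z changes nothing
- spring_top (a point): centre of the bright sprung steel ring that lies in the lower half's bore, on the ring's upper face, 14 mm below the block's top face. It starts to give at about 4 N, is 5 mm down at about 9 N and springs back when let go
- cell_center (a point): lens cell, loose, standing upright: round black part 45 mm tall, 0.06 kg; lower flange 34 mm across, 19 mm high (brass band), above it a neck 22 mm across, 26 mm high with an amber lens on top. This point: on its axis, 22.5 mm above its underside. It goes flange down into the bore and rests on the sprung ring, the flange's top 5 mm above the lower half's top face
- upper_center (a point): upper half, loose: blue plate 54 (x) x 90 (y) x 10 mm with a square collar 40 x 40 x 32 mm on top, sides parallel; 0.14 kg. A 31.5 mm hole right through the middle takes the cell's neck; 9.5 mm through holes for the dowels at y = +34 and -34 mm, x = 0. This point: centre, 21 mm above its underside. Shut, it is 36 mm above lower_center; on the spring alone, 41 mm. Half a turn changes nothing
- lens_cleaner: blue-green pump bottle of lens cleaner, 47 mm across, 136 mm tall; origin at the centre of its underside. A bystander
- hex_keys: grey hex-key holder with bright keys, 28 x 100 x 16 mm, lying flat; origin at the centre of its underside. A bystander
- loupe: black loupe, 40 mm across, 34 mm tall; origin at the centre of its underside. A bystander
Mind the look-alikes: they are no part of the job. What is shaped like the part that bears lower_center but turquoise is not meant.

How it is judged:
By the outcome, as a careful person would: the job done as asked, in the order asked, and still so for the second after the job is handed in, while the arm keeps its last pose, push and grip.
It also fails if it takes over 72 s, if anything falls off the work surface, if the arm or the gripper's body presses on something with over 40 N, if the wrist force passes 120 N, or if a joint passes its speed limit or range.

## Working session

There is one attempt and no reset: what is moved stays moved. The work goes in short steps, Python scripts to look and compute and a shell command to move; the robot and the scene stay as the last step left them, time stands still between calls to the robot, and variables do not carry over. Pictures are saved under pics/ and viewed, about 8 in all and at most 12, crops included, and the job is handed in when it is done.

```bash
ls; mkdir -p pics; python3 - <<'E'
from rig import read_state, optics, job, manip
import cv2,numpy as np
print(read_state(), manip.grip_depth)
for n in("top","scene"):
    im=optics.capture(n); cv2.imwrite(f"pics/{n}0.png",im[:,:,::-1])
    c=optics.get_calibration(n); print(n,c)
E
```

```text
pics
{'clock': 0.0, 'joint_pos': array([-8.72928815e-01,  3.59350360e-01,  1.10557331e-02, -3.22397777e-04,
       -1.22410443e+00, -2.88100543e-01]), 'qd': array([ 0.00019532,  0.00172468,  0.00052612, -0.00053949, -0.00053752,
        0.0017846 ]), 'tau': array([-9.60003490e-04, -5.83327246e+01,  2.93428051e+01,  6.93676472e+00,
       -5.97113074e-03, -3.42350131e-05]), 'tcp_pos': array([ 0.26882925, -0.61893764,  0.40379072]), 'ee_rot': array([-2.45736211e-04, -2.03399268e-01,  9.79095538e-01,  7.77673069e-04]), 'ft_force': array([0.47889101, 0.77199004, 0.82291799]), 'wrist_torque': array([ 0.00786383, -0.03141841,  0.00933964]), 'width': 0.08545598963820238} 0.1547
top {'camera_matrix': array([[438.43466156,   0.        , 325.77242444],
       [  0.        , 438.43466156, 197.95360083],
       [  0.        ,   0.        ,   1.        ]]), 'rvec': array([ 2.15724955, -2.13333142,  0.18946443]), 'tvec': array([0.07146226, 0.58842726, 1.38324029])}
scene {'camera_matrix': array([[413.30482368,   0.        , 317.19279401],
       [  0.        , 413.30482368, 201.55416201],
       [  0.        ,   0.        ,   1.        ]]), 'rvec': array([ 1.2555848 , -2.10263673,  1.05359132]), 'tvec': array([0.37507486, 0.30858622, 0.82601867])}
```

View pics/top0.png

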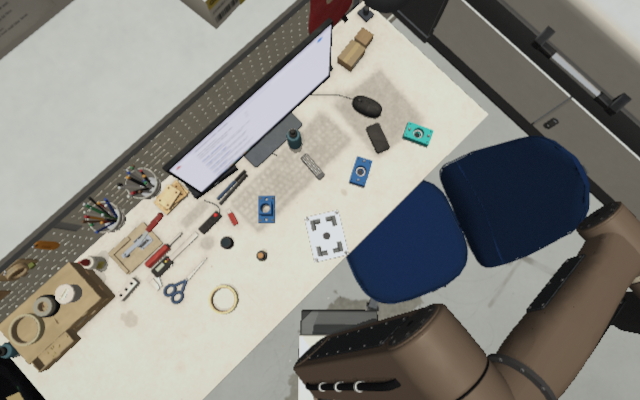

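View pics/scene0.png

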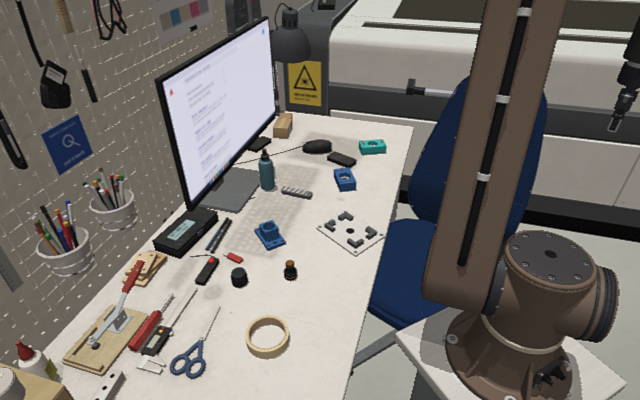

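Top view candidates are: blue block with bore and pins at (360,171), the lower half; turquoise look-alike at (418,133); blue part with collar at (266,209), the upper half; lens cell, black with an amber top, at (262,256); loupe at (227,242), all black; nest at (326,236). I'll check these in one close crop.

```bash
cat > h.py <<'E'
from rig import read_state, optics, job, manip
import cv2,numpy as np
from scipy.spatial.transform import Rotation as R
def ray(c,px,z):
    Rm=cv2.Rodrigues(c["rvec"])[0]; o=-Rm.T@c["tvec"]
    p=cv2.undistortPoints(np.array([[px]],float),c["camera_matrix"],None)[0,0]
    d=Rm.T@np.r_[p,1]; return o+d*(z-o[2])/d[2]
def proj(c,P):
    return cv2.projectPoints(np.atleast_2d(np.array(P,float)),c["rvec"],c["tvec"],c["camera_matrix"],None)[0][:,0]
def tool():
    s=read_state(); return s,R.from_quat(np.roll(s["ee_rot"],-1))
E
python3 - <<'E'
from h import *
im=cv2.imread("pics/top0.png"); c=optics.get_calibration("top")
cv2.imwrite("pics/crop1.png",cv2.resize(im[120:272,215:415],None,fx=4,fy=4,interpolation=cv2.INTER_CUBIC)[:600])
for n,p,z in[("lower",(360.5,171.5),.03),("upper",(266,208.5),.042),("cell",(262,256),.045),("nest",(326,236),.008),("turq",(418,133),.03),("loupe",(227,242),.034),("keys",(312,166),.016),("bottle",(294,136),.13)]:
    print(n,ray(c,p,z).round(4))
print(optics.get_calibration("wrist"))
E
```

```text
lower [ 0.6811 -0.0372  0.03  ]
upper [0.5512 0.272  0.042 ]
cell [0.3978 0.2795 0.045 ]
nest [0.4665 0.0754 0.008 ]
turq [ 0.8174 -0.233   0.03  ]
loupe [0.4417 0.395  0.034 ]
keys [0.701 0.125 0.016]
bottle [0.7697 0.1809 0.13  ]
{'camera_matrix': array([[346.17227889,   0.        , 320.41400072],
       [  0.        , 346.17227889, 200.14532726],
       [  0.        ,   0.        ,   1.        ]]), 'rvec': array([-1.62221699, -2.47217206, -0.37108895]), 'tvec': array([ 0.67466044, -0.03782487,  0.37940122])}
```

View pics/crop1.png

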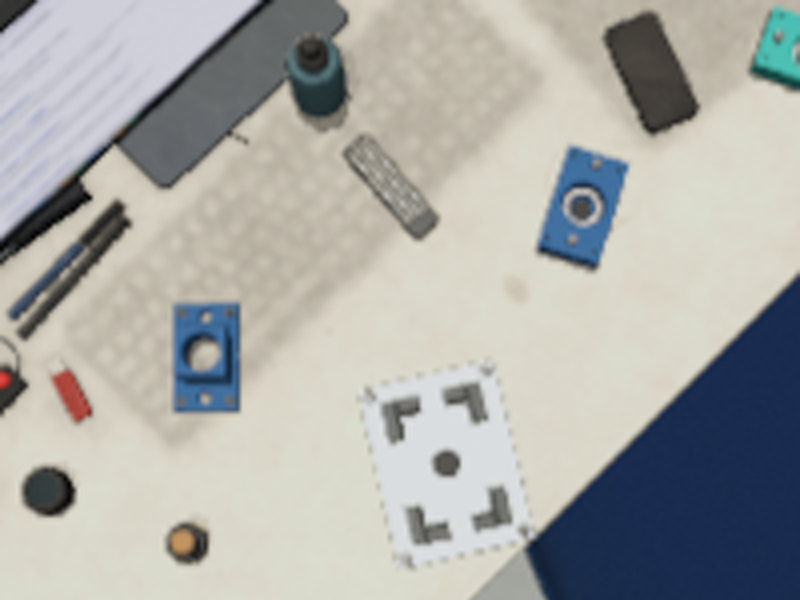

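The crop shows the lower half at crop (582,207), with a bright ring and two pins at (596,163) and (572,239). The upper half's square collar is at (203,353), the amber-topped cell at (185,541) and the nest centre at (446,463). The choice of parts is confirmed.

```bash
cat >> h.py <<'E'
def go(P,ydeg,grasp=True):
    """rows from present pose to grasp-point P (world), tool down, part-y at world angle ydeg; jaws along part x"""
    s,r=tool(); best=None
    for k in (0,180):
        a=np.radians(ydeg+k); X=np.array([np.cos(a),np.sin(a),0]); Z=np.array([0,0,-1.]); Y=np.cross(Z,X)
        T=R.from_matrix(np.c_[X,Y,Z]); rv=(r.inv()*T).as_rotvec()
        if best is None or np.linalg.norm(rv)<np.linalg.norm(best): best,bT=rv,T
    tcp=np.array(P)-bT.apply([0,0,manip.grip_depth])
    d=r.inv().apply(tcp-s["tcp_pos"])*1e3
    print("turn",best.round(4).tolist(),"xyz",d.round(1).tolist(),"j6",s["joint_pos"][5].round(2)); return best,d
E
python3 - <<'E'
from h import *
c=optics.get_calibration("top"); f=lambda x,y,z:ray(c,(215+x/4,120+y/4),z)
ang=lambda a,b:np.degrees(np.arctan2(*(b-a)[1::-1]))
def rep(n,ps,z):
    Q=[f(*p,z) for p in ps]; m=np.mean(Q,0)
    print(n,m.round(4),"long",ang(Q[1],Q[2]),ang(Q[0],Q[3]),"lens",[round(np.linalg.norm(Q[i]-Q[(i+1)%4])*1e3,1) for i in range(4)]);return m
rep("lower",[(572,147),(628,163),(597,266),(539,248)],.03)
p,q=f(596,163,.043),f(572,239,.043);print("pins",ang(p,q),np.linalg.norm(p-q),((p+q)/2))
rep("upper",[(174,304),(238,304),(238,411),(174,411)],.01)
p,q=f(206,318,.01),f(206,399,.01);print("holes",ang(p,q),np.linalg.norm(p-q),((p+q)/2))
rep("nest",[(362,390),(492,362),(531,538),(402,568)],.008); print(f(446,463,.008))
s,r=tool(); w=optics.get_calibration("wrist"); Rm=cv2.Rodrigues(w["rvec"])[0]
print("cam in tool",r.inv().apply(-Rm.T@w["tvec"]-s["tcp_pos"]),"cam axes in tool\n",(r.inv().as_matrix()@Rm.T).round(3))
E
```

```text
lower [ 0.6814 -0.039   0.03  ] long 163.33408478873608 162.33051714940387 lens [np.float64(48.8), np.float64(92.0), np.float64(50.3), np.float64(91.0)]
pins 162.7395647435145 0.06764256249275773 [ 0.68256658 -0.03769622  0.043     ]
upper [0.5528 0.2741 0.01  ] long -178.37346913352567 -178.04188979104507 lens [np.float64(53.3), np.float64(89.7), np.float64(52.8), np.float64(89.7)]
holes -178.20761861230704 0.06789721059803737 [0.55186913 0.27409094 0.01      ]
nest [0.4667 0.0732 0.008 ] long -167.27438465111211 -166.44456757841982 lens [np.float64(110.8), np.float64(149.0), np.float64(108.6), np.float64(150.2)]
[0.46735158 0.07378208 0.008     ]
cam in tool [ 0.07506732 -0.00035122  0.03090777] cam axes in tool
 [[-0.    -0.956 -0.293]
 [ 1.    -0.    -0.   ]
 [ 0.    -0.293  0.956]]
```

```bash
python3 - <<'E'
from h import *
go((.682,-.0385,.16),162.8)
E
```

```text
turn [0.0014, -0.0007, 0.7099] xyz [-610.2, 367.7, 89.6] j6 -0.29
```

```bash

python3 -m pendant '{"turn":[[0,0,0],[0,0,0],[0,0,0],[0,0,0],[0,0,0]],"xyz":[[-34,21,5],[-68,42,10],[-102,62,15],[-136,83,20],[-170,103,25]],"hand":[85,85,85,85,85]}'
python3 -m pendant '{"turn":[[0,0,0],[0,0,0],[0,0,0],[0,0,0],[0,0,0]],"xyz":[[-34,21,5],[-68,42,10],[-102,62,15],[-136,83,20],[-170,103,25]],"hand":[85,85,85,85,85]}'
python3 -m pendant '{"turn":[[0,0,0],[0,0,0.11],[0,0,0.22],[0,0,0.33],[0,0,0.44]],"xyz":[[-34,21,5],[-68,42,10],[-102,62,15],[-136,83,20],[-170,103,25]],"hand":[85,85,85,85,85]}'
python3 - <<'E'
from h import *
go((.682,-.0385,.16),162.8)
E
```

```text
clock: 0.52
tcp_pos: [0.3842, -0.4552, 0.3791]
ee_rot: [-0.0, -0.203, 0.979, 0.0]
ft_force: [1.7, -0.8, 0.8]
width: 0.085
clock: 0.93
tcp_pos: [0.4993, -0.2928, 0.3544]
ee_rot: [-0.0, -0.203, 0.979, 0.0]
ft_force: [0.1, -1.2, -0.7]
width: 0.085
clock: 1.35
tcp_pos: [0.6142, -0.1305, 0.3292]
ee_rot: [-0.0, 0.018, 1.0, 0.0]
ft_force: [0.3, -1.1, -0.2]
width: 0.0847
turn [0.0, -0.0006, 0.2647] xyz [-64.5, 94.4, 14.5] j6 -1.71
```

```bash

python3 -m pendant '{"turn":[[0,0,0.09],[0,0,0.18],[0,0,0.265],[0,0,0.265],[0,0,0.265]],"xyz":[[-22,32,5],[-44,64,10],[-64.5,94.5,14.5],[-64.5,94.5,14.5],[-64.5,94.5,14.5]],"hand":[85,85,85,85,85]}'
python3 - <<'E'
from h import *
go((.682,-.0385,.16),162.8)
im=optics.capture("wrist"); cv2.imwrite("pics/w1.png",im[:,:,::-1]); w=optics.get_calibration("wrist")
np.savez("w1.npz",**w)
# predicted outline
a=np.radians(162.8);u=np.array([np.cos(a),np.sin(a),0]);v=np.array([-u[1],u[0],0])
C=np.array([.682,-.0385,0])
print(proj(w,[C+[0,0,.043]+u*.034,C+[0,0,.043]-u*.034]+[C+[0,0,.03]+i*.045*u+j*.027*v for i,j in((1,1),(1,-1),(-1,-1),(-1,1))]).round(1))
E
```

```text
clock: 1.77
tcp_pos: [0.6815, -0.038, 0.3135]
ee_rot: [-0.001, 0.146, 0.989, -0.0]
ft_force: [0.4, -1.2, -0.5]
width: 0.085
turn [-0.001, -0.0021, 0.0076] xyz [-0.6, -0.3, -1.2] j6 -2.09
[[323.3 157. ]
 [322.4 246.3]
 [286.1 138.6]
 [360.5 139.1]
 [355.9 252.3]
 [288.6 251.8]]
```

View pics/w1.png

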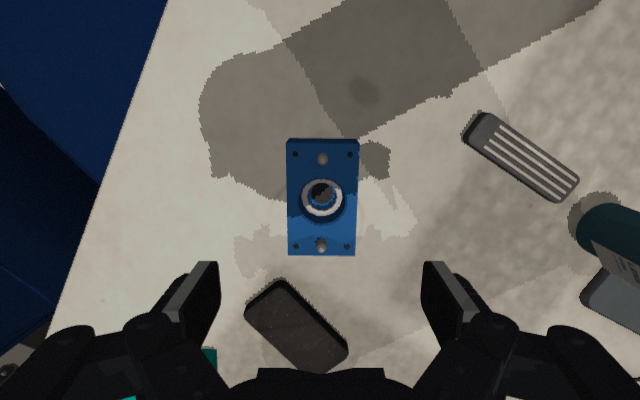

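The wrist view shows the blue block with its top face between about (287,141) and (356,255) and pins at (322,158) and (321,245), within 1–2 px of prediction. I'll refine the blob numerically.

```bash
python3 - <<'E'
from h import *
from scipy.optimize import least_squares
im=cv2.imread("pics/w1.png"); w=dict(np.load("w1.npz"))
hsv=cv2.cvtColor(im,cv2.COLOR_BGR2HSV)
m=((hsv[...,0]>98)&(hsv[...,0]<125)&(hsv[...,1]>110)&(hsv[...,2]>40)).astype(np.uint8)
m[:, :250]=0;m[:,400:]=0;m[300:]=0
cn=max(cv2.findContours(m,cv2.RETR_EXTERNAL,cv2.CHAIN_APPROX_NONE)[0],key=cv2.contourArea)
h=cv2.convexHull(cn)
def hull(p):
    a=p[2];u=np.array([np.cos(a),np.sin(a),0]);v=np.array([-u[1],u[0],0])
    P=[np.array([p[0],p[1],z])+i*.045*u+j*.027*v for i in(1,-1) for j in(1,-1) for z in(0,.03)]
    return cv2.convexHull(proj(w,P).astype(np.float32))
def res(p):
    H=hull(p); return [cv2.pointPolygonTest(H,(float(x),float(y)),True) for x,y in cn[:,0]]
r=least_squares(res,[.682,-.0385,np.radians(162.8)],loss="soft_l1",diff_step=1e-4)
print(r.x[:2],np.degrees(r.x[2]),np.abs(r.fun).mean(),cv2.boundingRect(cn),cv2.boundingRect(hull(r.x)))
go((r.x[0],r.x[1],.021),np.degrees(r.x[2]))
E
```

```text
[ 0.68457342 -0.04025939] 162.64745681536016 0.920320364126089 (286, 138, 74, 117) (285, 137, 75, 119)
turn [-0.0009, -0.0018, 0.0096] xyz [-4.1, 0.2, 138.4] j6 -2.09
```

```bash

python3 -m pendant '{"turn":[[0,0,0.01],[0,0,0.01],[0,0,0.01],[0,0,0.01],[0,0,0.01]],"xyz":[[-3,0,35],[-3,0,70],[-3,0,105],[-3,0,136],[-3,0,136]],"hand":[85,85,85,85,85]}'
python3 -m pendant '{"turn":[[0,0,0],[0,0,0],[0,0,0],[0,0,0],[0,0,0]],"xyz":[[0,0,0],[0,0,0],[0,0,0],[0,0,0],[0,0,0]],"hand":[50,50,50,50,50]}'
python3 -m pendant '{"turn":[[0,0,0],[0,0,0],[0,0,0]],"xyz":[[0,0,0],[0,0,0],[0,0,0]],"hand":[45,45,45]}'
```

```text
clock: 2.23
tcp_pos: [0.6802, -0.0426, 0.1728]
ee_rot: [-0.005, 0.153, 0.988, -0.001]
ft_force: [-2.1, -0.6, -0.7]
width: 0.085
clock: 2.65
tcp_pos: [0.685, -0.0408, 0.1827]
ee_rot: [0.003, 0.152, 0.988, 0.001]
ft_force: [-0.3, -0.1, 8.2]
width: 0.0526
clock: 2.9
tcp_pos: [0.685, -0.0408, 0.1827]
ee_rot: [0.003, 0.152, 0.988, 0.001]
ft_force: [-0.5, 0.2, 7.5]
width: 0.0523
```

```bash

python3 -m pendant '{"turn":[[0,0,0],[0,0,0],[0,0,0],[0,0,0]],"xyz":[[0,0,-10],[0,0,-25],[0,0,-40],[0,0,-40]],"hand":[45,45,45,45]}'
python3 - <<'E'
from h import *
go((.4668,.0735,.13),13.1)
E
```

```text
clock: 3.23
tcp_pos: [0.6846, -0.0408, 0.2233]
ee_rot: [0.002, 0.152, 0.988, 0.001]
ft_force: [0.7, 0.9, -4.9]
width: 0.0525
turn [0.0008, 0.0049, -0.5333] xyz [241.8, 43.8, -62.4] j6 -2.1
```

```bash

python3 -m pendant '{"turn":[[0,0,-0.1],[0,0,-0.2],[0,0,-0.3],[0,0,-0.4],[0,0,-0.5]],"xyz":[[28,12,-14],[56,25,-28],[84,37,-42],[112,50,-56],[140,62,-62]],"hand":[45,45,45,45,45]}'
python3 -m pendant '{"turn":[[0,0,-0.033],[0,0,-0.033]],"xyz":[[0,0,0],[0,0,0]],"hand":[45,45]}'
python3 - <<'E'
from h import *
go((.4668,.0735,.13),13.1)
s,_=tool();im=optics.capture("wrist"); cv2.imwrite("pics/w2.png",im[:,:,::-1]); w=optics.get_calibration("wrist")
np.savez("w2.npz",**w)
E
```

```text
clock: 3.65
tcp_pos: [0.5679, 0.0611, 0.2827]
ee_rot: [0.001, -0.1, 0.995, 0.0]
ft_force: [1.1, 1.1, -3.9]
width: 0.0526
clock: 3.82
tcp_pos: [0.5676, 0.0613, 0.2821]
ee_rot: [0.001, -0.115, 0.993, 0.0]
ft_force: [0.6, -0.2, -4.2]
width: 0.0525
turn [0.0008, 0.0012, 0.0028] xyz [95.3, 35.0, -2.7] j6 -1.79
```

View pics/w2.png

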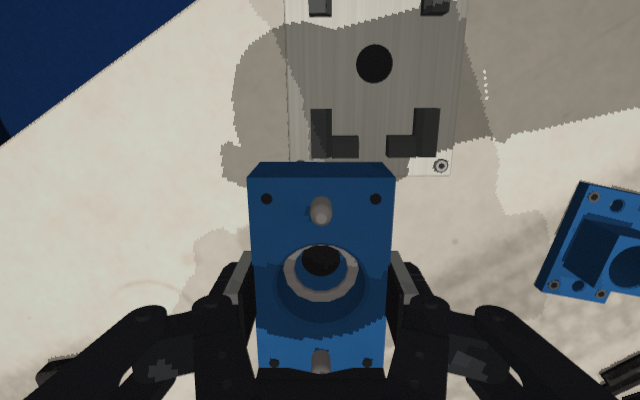

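The block is held square, with its top face corners at about (250,178), (394,178), (385,370), (258,370) and its pins at (320,210) and (320,358). The nest hole is at (374,63) and its near corner at (451,176). Next I'll get both poses.

```bash
python3 - <<'E'
from h import *
w=dict(np.load("w2.npz")); s,r=tool(); T=s["tcp_pos"]
f=lambda p,z:ray(w,p,z)
print("hole",f((374,63),.008))
for p in[(451,176),(467,0),(458,100)]: print(f(p,.008)[:2])
a,b=f((451,176),.008),f((467,0),.008);d=a-b;print("edge ang",np.degrees(np.arctan2(d[1],d[0])))
# locators' near faces: tops z=.020 corners
q=[f(p,.020) for p in[(310,158),(440,158)]];d=q[1]-q[0];print("loc ang",np.degrees(np.arctan2(d[1],d[0]))-90,np.linalg.norm(d))
zt=T[2]-.1527
for n,p,z in[("c",(249,178),zt),("c",(394,178),zt),("c",(385,370),zt),("c",(258,370),zt),("base",(259,162),zt-.03),("base",(383,162),zt-.03),("ring",(320,277),zt-.014),("bore",(320,270),zt)]:
    print(n,(r.inv().apply(f(p,z)-T)*1e3).round(1))
# nest appearance in top camera refine angle
im=cv2.imread("pics/w2.png"); g=cv2.cvtColor(im,cv2.COLOR_BGR2GRAY)
m=(g[20:110,330:420]<45).astype(np.uint8); n,_,st,ce=cv2.connectedComponentsWithStats(m)
print(st[1:][st[1:,4]>200],ce[1:][st[1:,4]>200]+[330,20])
E
```

```text
hole [0.46871259 0.0733113  0.008     ]
[0.52915736 0.14763139]
[0.42034859 0.11984633]
[0.47832766 0.13471487]
edge ang 14.324746777666105
loc ang 13.060957138290107 0.08737124028465118
c [ 46.1 -26.2 152.7]
c [ 46.   26.1 152.7]
c [-39.3  27.5 152.7]
c [-39.3 -27.5 152.7]
base [ 46.2 -27.7 182.7]
base [ 46.2  27.3 182.7]
ring [ -2.   -0.6 166.7]
bore [  9.   -0.6 152.7]
[[  26   25   36   38 1083]] [[373.82363804  63.32132964]]
```

```bash
python3 - <<'E'
from h import *
go((.469,.0735,.0753),13.4)
E
```

```text
turn [0.0004, 0.0008, -0.0057] xyz [93.9, 34.8, 51.6] j6 -1.79
```

```bash

python3 -m pendant '{"turn":[[0,0,-0.006],[0,0,-0.006],[0,0,-0.006],[0,0,-0.006],[0,0,-0.006]],"xyz":[[32,12,0],[64,24,10],[94,35,20],[94,35,45],[94,35,51]],"hand":[45,45,45,45,45]}'
python3 -m pendant '{"turn":[[0,0,0],[0,0,0]],"xyz":[[0,0,0],[0,0,0]],"hand":[45,45]}'
python3 - <<'E'
from h import *
go((.469,.0735,.036),13.4)
s,_=tool();im=optics.capture("wrist"); cv2.imwrite("pics/w3.png",im[:,:,::-1]); w=optics.get_calibration("wrist")
np.savez("w3.npz",**w)
E
```

```text
clock: 4.28
tcp_pos: [0.4675, 0.0722, 0.228]
ee_rot: [-0.002, -0.116, 0.993, -0.0]
ft_force: [0.2, -0.1, -4.0]
width: 0.0526
clock: 4.45
tcp_pos: [0.4707, 0.0732, 0.2303]
ee_rot: [-0.0, -0.116, 0.993, -0.0]
ft_force: [0.4, 0.4, -4.8]
width: 0.0528
turn [-0.0006, -0.0003, -0.0012] xyz [1.5, 0.7, 39.6] j6 -1.91
```

View pics/w3.png

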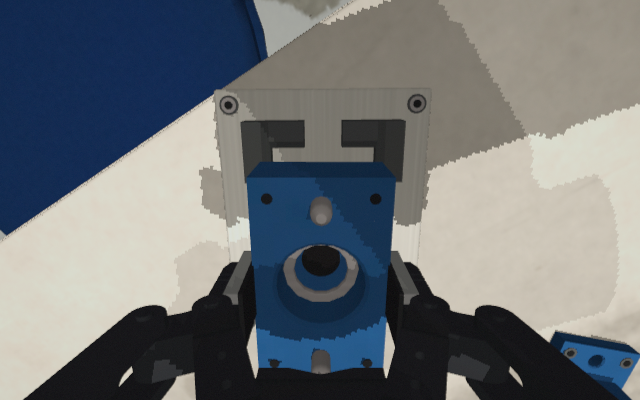

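```bash
python3 - <<'E'
from h import *
w=dict(np.load("w3.npz")); s,r=tool(); T=s["tcp_pos"]
for n,p,z in[("bar in",(290,147),.008),("bar in",(290,147),.015),("bar in",(290,147),.02),("bar out",(290,121),.02),("plate",(320,89),.008),("locL",(242,121),.02),("locR",(406,121),.02),("base",(320,162),T[2]-.1827),("baseL",(259,162),T[2]-.1827),("baseR",(383,162),T[2]-.1827),("scL",(228.5,104),.008),("scR",(417,104),.008)]:
    print(n,z,(r.inv().apply(ray(w,p,z)-T)*1e3).round(1))
E
```

```text
bar in 0.008 [ 47.  -17.3 222.7]
bar in 0.015 [ 48.1 -16.6 215.7]
bar in 0.02 [ 48.8 -16.2 210.7]
bar out 0.02 [ 62.  -15.9 210.7]
plate 0.008 [ 77.6  -0.6 222.7]
locL 0.02 [ 62.  -40.2 210.7]
locR 0.02 [ 62.   43.  210.7]
base 0.04801931593595679 [ 46.2  -0.6 182.7]
baseL 0.04801931593595679 [ 46.2 -27.7 182.7]
baseR 0.04801931593595679 [ 46.2  27.3 182.7]
scL 0.008 [ 70.  -49.5 222.7]
scR 0.008 [ 70.   51.1 222.7]
```

Block and nest agree to 0.5 mm in x and 1 mm in y (screws at (228,104) and (417,104), block base at 259..383). I'll correct for that and lower.

```bash

python3 -m pendant '{"turn":[[0,0,0],[0,0,0],[0,0,0],[0,0,0],[0,0,0]],"xyz":[[0.5,1.1,10],[0.5,1.1,20],[0.5,1.1,26],[0.5,1.1,29],[0.5,1.1,32]],"hand":[45,45,45,45,45]}'
python3 -m pendant '{"turn":[[0,0,0],[0,0,0],[0,0,0],[0,0,0]],"xyz":[[0,0,3],[0,0,6],[0,0,7],[0,0,7]],"hand":[45,45,45,45]}'
```

```text
clock: 4.92
tcp_pos: [0.4693, 0.0742, 0.1983]
ee_rot: [0.0, -0.116, 0.993, -0.0]
ft_force: [-0.2, -0.8, -4.6]
width: 0.053
clock: 5.25
tcp_pos: [0.4689, 0.0743, 0.1912]
ee_rot: [0.0, -0.117, 0.993, 0.0]
ft_force: [1.2, 0.7, -4.8]
width: 0.0527
```

```bash

python3 -m pendant '{"turn":[[0,0,0],[0,0,0],[0,0,0],[0,0,0]],"xyz":[[0,0,0.7],[0,0,1.4],[0,0,2],[0,0,2]],"hand":[45,45,45,45]}'
```

```text
clock: 5.58
tcp_pos: [0.4688, 0.0743, 0.1906]
ee_rot: [0.001, -0.117, 0.993, 0.0]
ft_force: [-4.9, -0.8, 14.4]
width: 0.0525
```

Contact came at TCP z 0.1906, as expected for a seated block (0.1907). I'll release, rise and look.

```bash

python3 -m pendant '{"turn":[[0,0,0],[0,0,0],[0,0,0],[0,0,0]],"xyz":[[0,0,-1.5],[0,0,-1.5],[0,0,-1.5],[0,0,-1.5]],"hand":[70,85,85,85]}'
python3 -m pendant '{"turn":[[0,0,0],[0,0,0],[0,0,0],[0,0,0],[0,0,0]],"xyz":[[0,0,-20],[0,0,-50],[0,0,-85],[0,0,-110],[0,0,-110]],"hand":[85,85,85,85,85]}'
python3 - <<'E'
from h import *
s,_=tool();im=optics.capture("wrist"); w=optics.get_calibration("wrist"); np.savez("w4.npz",**w)
cv2.imwrite("pics/w4.png",im[:,:,::-1]); 
go((.3978,.2795,.20),13.4)
E
```

```text
clock: 5.92
tcp_pos: [0.4688, 0.0742, 0.1908]
ee_rot: [0.0, -0.117, 0.993, 0.0]
ft_force: [-0.7, -0.3, -0.5]
width: 0.085
clock: 6.33
tcp_pos: [0.4702, 0.0749, 0.3058]
ee_rot: [0.004, -0.117, 0.993, 0.001]
ft_force: [0.9, 0.8, -1.0]
width: 0.0849
turn [0.0015, 0.0056, 0.0003] xyz [21.9, 216.0, -51.0] j6 -1.91
```

View pics/w4.png

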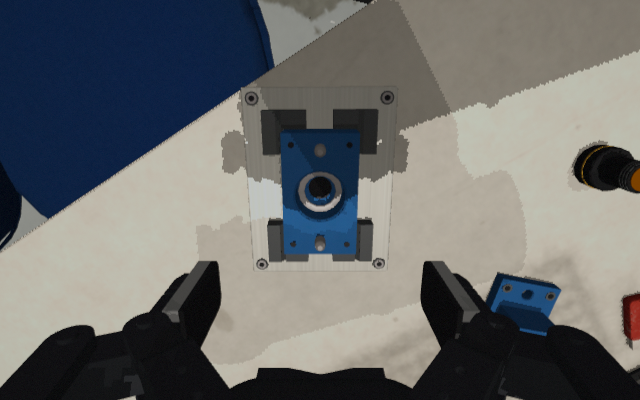

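The block sits squarely down in the nest with equal margins (pins at (320,151) and (320,243)). The cell is visible at the right edge, around (605,168). On to the cell.

```bash
python3 - <<'E'
from h import *
w=dict(np.load("w4.npz"))
a,b=ray(w,(320,151),.051),ray(w,(319.7,243),.051);d=a-b;print("pins",(a+b)/2,np.linalg.norm(d),np.degrees(np.arctan2(d[1],d[0]))+180)
E
python3 -m pendant '{"turn":[[0,0,0],[0,0,0],[0,0,0],[0,0,0],[0,0,0]],"xyz":[[4,40,0],[8,80,0],[12,120,0],[17,160,0],[20,200,0]],"hand":[85,85,85,85,85]}'
python3 -m pendant '{"turn":[[0,0,0],[0,0,0],[0,0,0]],"xyz":[[2,16,0],[2,16,0],[2,16,0]],"hand":[85,85,85]}'
python3 - <<'E'
from h import *
s,_=tool();im=optics.capture("wrist"); w=optics.get_calibration("wrist"); np.savez("w5.npz",**w)
cv2.imwrite("pics/w5.png",im[:,:,::-1]); 
print(proj(w,[(.3978,.2795,0),(.3978,.2795,.019),(.3978,.2795,.045)]))
hsv=cv2.cvtColor(im,cv2.COLOR_RGB2HSV); m=((hsv[...,0]>8)&(hsv[...,0]<25)&(hsv[...,1]>140)&(hsv[...,2]>120)).astype(np.uint8)
n,_,st,ce=cv2.connectedComponentsWithStats(m); print([(st[i].tolist(),ce[i].round(1)) for i in range(1,n) if st[i,4]>40])
go((.3978,.2795,.037),13.4)
E
```

```text
pins [0.46319952 0.07264268 0.051     ] 0.06426704473792069 13.202167785527337
clock: 6.8
tcp_pos: [0.4015, 0.2652, 0.2999]
ee_rot: [-0.001, -0.116, 0.993, -0.0]
ft_force: [1.0, 0.6, -0.5]
width: 0.0851
clock: 7.05
tcp_pos: [0.3966, 0.2799, 0.2996]
ee_rot: [-0.001, -0.118, 0.993, -0.001]
ft_force: [0.0, -0.7, -0.6]
width: 0.0851
[[321.67350914 193.22926617]
 [321.7214107  200.08484666]
 [321.79889511 211.17426968]]
[([315, 207, 25, 23, 437], array([326.8, 217.9]))]
turn [-0.0012, -0.0016, 0.0009] xyz [-1.2, 0.3, 108.0] j6 -2.36
```

View pics/w5.png

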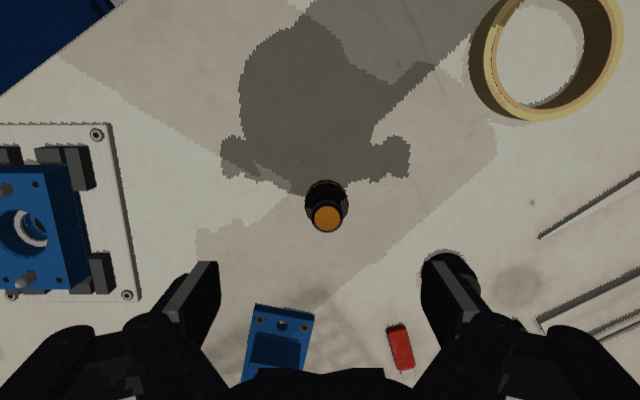

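The cell stands with its amber lens at (327,218); the loupe is behind the right finger and clear of the path.

```bash
python3 - <<'E'
from h import *
w=dict(np.load("w5.npz")); P=ray(w,(326.8,217.9),.045); print(P)
im=cv2.imread("pics/w5.png"); g=cv2.cvtColor(im,cv2.COLOR_BGR2HSV)[...,2]
print("flange row: cols<50",np.where(g[200,290:365]<55)[0][[0,-1]]+290)
print(ray(w,(326,200),.019))
go((P[0],P[1],.040),13.4)
E
```

```text
[0.40174275 0.28398066 0.045     ]
flange row: cols<50 [306 346]
[0.39698293 0.28262476 0.019     ]
turn [-0.0012, -0.0016, 0.0009] xyz [-6.1, 3.7, 105.0] j6 -2.36
```

```bash

python3 -m pendant '{"turn":[[0,0,0],[0,0,0],[0,0,0],[0,0,0],[0,0,0]],"xyz":[[-5,3.5,30],[-5,3.5,60],[-5,3.5,85],[-5,3.5,100],[-5,3.5,105]],"hand":[85,85,85,85,85]}'
python3 -m pendant '{"turn":[[0,0,0],[0,0,0],[0,0,0],[0,0,0],[0,0,0]],"xyz":[[0,0,0],[0,0,0],[0,0,0],[0,0,0],[0,0,0]],"hand":[60,40,25,15,15]}'
python3 -m pendant '{"turn":[[0,0,0],[0,0,0],[0,0,0],[0,0,0]],"xyz":[[0,0,0],[0,0,0],[0,0,0],[0,0,0]],"hand":[15,15,15,15]}'

```

```text
clock: 7.52
tcp_pos: [0.401, 0.2816, 0.193]
ee_rot: [-0.002, -0.116, 0.993, -0.002]
ft_force: [0.6, -0.7, 0.4]
width: 0.085
clock: 7.93
tcp_pos: [0.4015, 0.284, 0.1967]
ee_rot: [0.001, -0.117, 0.993, 0.001]
ft_force: [-0.9, -0.4, 0.3]
width: 0.0247
clock: 8.27
tcp_pos: [0.4015, 0.2841, 0.1968]
ee_rot: [0.001, -0.117, 0.993, 0.001]
ft_force: [-0.1, -0.3, 6.2]
width: 0.0195
```

```bash

python3 -m pendant '{"turn":[[0,0,0],[0,0,0],[0,0,0],[0,0,0],[0,0,0]],"xyz":[[0,0,-10],[0,0,-40],[0,0,-70],[0,0,-90],[0,0,-90]],"hand":[15,15,15,15,15]}'
python3 -m pendant '{"turn":[[0,0,0],[0,0,0]],"xyz":[[0,0,0],[0,0,0]],"hand":[15,15]}'
python3 - <<'E'
from h import *
s,r=tool(); w=optics.get_calibration("wrist"); np.savez("w6.npz",**w);im=optics.capture("wrist"); 
cv2.imwrite("pics/w6.png",im[:,:,::-1]); T=s["tcp_pos"]; print(T)
cv2.imwrite("pics/w6c.png",cv2.resize(im[180:360,220:420,::-1],None,fx=3,fy=3))
pr=lambda x,y,z: proj(w,T+r.apply([x,y,z]))[0].round(1)
for z in(.1518,.1778,.1968): print(z,pr(0,0,z))
hsv=cv2.cvtColor(im,cv2.COLOR_RGB2HSV); m=((hsv[...,0]>8)&(hsv[...,0]<25)&(hsv[...,1]>140)&(hsv[...,2]>100)).astype(np.uint8)
n,_,st,ce=cv2.connectedComponentsWithStats(m); print([(st[i].tolist(),ce[i].round(1)) for i in range(1,n) if st[i,4]>40])
go((.4685,.0742,.13),13.2)
E
```

```text
clock: 8.68
tcp_pos: [0.4021, 0.2849, 0.2904]
ee_rot: [0.003, -0.117, 0.993, 0.003]
ft_force: [0.5, 0.2, -0.4]
width: 0.0192
clock: 8.85
tcp_pos: [0.4009, 0.2834, 0.2854]
ee_rot: [-0.0, -0.117, 0.993, 0.0]
ft_force: [-1.0, -0.5, -0.8]
width: 0.0192
[0.40089962 0.28343085 0.28541314]
0.1518 [321.5 291.4]
0.1778 [321.3 261.2]
0.1968 [321.3 244.4]
[([299, 273, 44, 38, 1302], array([320.3, 291.8]))]
turn [-0.0006, -0.0011, 0.0032] xyz [-17.4, -219.1, 0.4] j6 -2.35
```

View pics/w6c.png

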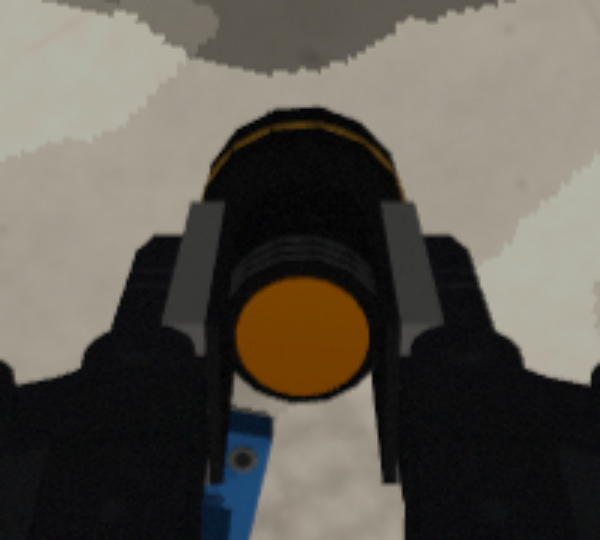

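The cell is held upright with its lens at predicted pixel (320,292), so it is centred within 0.3 mm. I'll stop short of the nest to measure the bore.

```bash

python3 -m pendant '{"turn":[[0,0,0],[0,0,0],[0,0,0],[0,0,0],[0,0,0]],"xyz":[[-22,-35,0],[-44,-70,0],[-66,-105,0],[-88,-140,0],[-103,-175,0]],"hand":[15,15,15,15,15]}'
python3 -m pendant '{"turn":[[0,0,0.003],[0,0,0.003],[0,0,0.003],[0,0,0.003],[0,0,0.003]],"xyz":[[-2,-25,0],[-2,-44,0],[-2,-44,0],[-2,-44,0],[-2,-44,0]],"hand":[15,15,15,15,15]}'
python3 - <<'E'
from h import *
s,r=tool(); w=optics.get_calibration("wrist"); np.savez("w7.npz",**w);im=optics.capture("wrist"); 
cv2.imwrite("pics/w7.png",im[:,:,::-1]); T=s["tcp_pos"]; print(T,s["qd"].round(3))
C=np.array([.4678,.0738,0])
print(proj(w,[C+[0,0,z] for z in(.024,.038,.008)]).round(1))
q=proj(w,[C+[0,0,.038]])[0].astype(int); x0,y0=max(q[0]-100,0),max(q[1]-100,0)
print(x0,y0); cv2.imwrite("pics/w7c.png",cv2.resize(im[y0:y0+200,x0:x0+200,::-1],None,fx=3,fy=3,interpolation=cv2.INTER_CUBIC))
E
```

```text
clock: 9.32
tcp_pos: [0.5435, 0.1361, 0.2843]
ee_rot: [-0.001, -0.117, 0.993, -0.001]
ft_force: [-0.0, 1.7, -1.1]
width: 0.0193
clock: 9.73
tcp_pos: [0.5539, 0.0951, 0.2847]
ee_rot: [-0.001, -0.115, 0.993, -0.0]
ft_force: [0.7, 0.2, -0.4]
width: 0.0192
[0.55392374 0.09506507 0.28466993] [ 0.016 -0.008  0.004  0.003 -0.    -0.   ]
[[319.6  71.9]
 [319.5  70.4]
 [319.7  73.4]]
219 0
```

View pics/w7c.png

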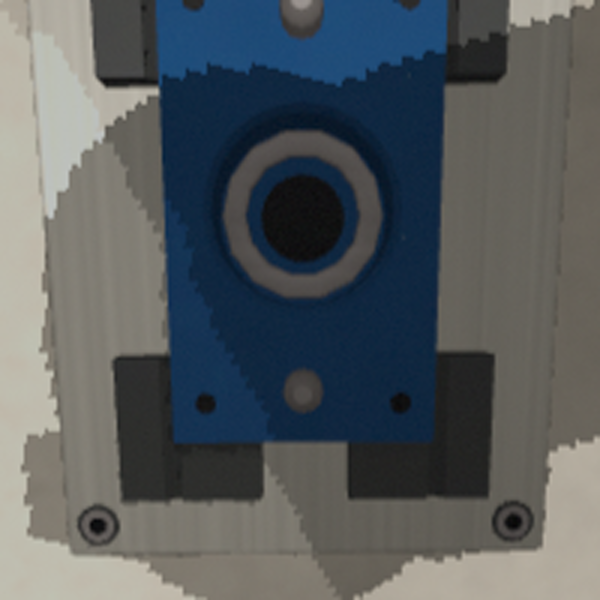

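The ring is centred at image (319.8,71.2) against a predicted (319.6,71.9), so the bore is at about (0.4674, 0.0737). The block is seated squarely.

```bash

python3 -m pendant '{"turn":[[0,0,-0.002],[0,0,-0.002],[0,0,-0.002],[0,0,-0.002],[0,0,-0.002]],"xyz":[[28,0,0],[56,0,0],[80,0,0],[89,0,0],[89,0,0]],"hand":[15,15,15,15,15]}'
python3 -m pendant '{"turn":[[0,0,0],[0,0,0],[0,0,0],[0,0,0]],"xyz":[[0,0,15],[0,0,30],[0,0,38],[0,0,38]],"hand":[15,15,15,15]}'
python3 -m pendant '{"turn":[[0,0,0],[0,0,0]],"xyz":[[0,0,0],[0,0,0]],"hand":[15,15]}'
python3 - <<'E'
from h import *
print(read_state()["tcp_pos"]); go((.4671,.0742,.0661),13.2)
E
```

```text
clock: 10.2
tcp_pos: [0.4655, 0.0749, 0.2859]
ee_rot: [-0.0, -0.117, 0.993, 0.0]
ft_force: [0.1, -0.0, -0.6]
width: 0.0194
clock: 10.53
tcp_pos: [0.4675, 0.0751, 0.2462]
ee_rot: [-0.001, -0.116, 0.993, -0.001]
ft_force: [0.1, 0.3, -0.1]
width: 0.0197
clock: 10.7
tcp_pos: [0.4681, 0.0751, 0.2481]
ee_rot: [0.0, -0.116, 0.993, -0.0]
ft_force: [-0.6, 0.5, -1.5]
width: 0.0195
[0.46807876 0.07512281 0.24813003]
turn [-0.0001, 0.0005, 0.003] xyz [1.2, -0.7, 27.3] j6 -1.91
```

```bash

python3 -m pendant '{"turn":[[0,0,0],[0,0,0],[0,0,0],[0,0,0],[0,0,0]],"xyz":[[1,-0.7,0],[1,-0.7,5],[1,-0.7,10],[1,-0.7,10],[1,-0.7,10]],"hand":[15,15,15,15,15]}'
python3 -m pendant '{"turn":[[0,0,0],[0,0,0],[0,0,0],[0,0,0]],"xyz":[[0,0,2],[0,0,4],[0,0,6],[0,0,6]],"hand":[15,15,15,15]}'

```

```text
clock: 11.12
tcp_pos: [0.4665, 0.0736, 0.2374]
ee_rot: [-0.0, -0.116, 0.993, -0.0]
ft_force: [-0.0, -0.7, -1.0]
width: 0.019
clock: 11.45
tcp_pos: [0.4666, 0.0737, 0.2313]
ee_rot: [-0.0, -0.116, 0.993, -0.0]
ft_force: [-0.7, -0.7, -0.5]
width: 0.0192
```

The cell is entering the bore with no contact force (3.5 mm in). Continuing.

```bash

python3 -m pendant '{"turn":[[0,0,0],[0,0,0],[0,0,0],[0,0,0]],"xyz":[[0,0,3],[0,0,6],[0,0,9],[0,0,9]],"hand":[15,15,15,15]}'
python3 -m pendant '{"turn":[[0,0,0],[0,0,0],[0,0,0],[0,0,0]],"xyz":[[0,0,1],[0,0,2],[0,0,2],[0,0,2]],"hand":[15,15,15,15]}'

```

```text
clock: 11.78
tcp_pos: [0.4666, 0.0737, 0.2221]
ee_rot: [-0.0, -0.116, 0.993, -0.0]
ft_force: [0.8, -0.6, -1.4]
width: 0.0197
clock: 12.12
tcp_pos: [0.4667, 0.0738, 0.2208]
ee_rot: [0.0, -0.116, 0.993, -0.0]
ft_force: [-0.2, -0.2, 0.4]
width: 0.0193
```

```bash

python3 -m pendant '{"turn":[[0,0,0],[0,0,0],[0,0,0],[0,0,0]],"xyz":[[0,0,0],[0,0,0],[0,0,0],[0,0,0]],"hand":[30,45,60,60]}'
python3 -m pendant '{"turn":[[0,0,0],[0,0,0],[0,0,0],[0,0,0],[0,0,0]],"xyz":[[0,0,-15],[0,0,-45],[0,0,-75],[0,0,-90],[0,0,-90]],"hand":[70,80,80,80,80]}'
python3 -m pendant '{"turn":[[0,0,0],[0,0,0],[0,0,0]],"xyz":[[0,0,0],[0,0,0],[0,0,0]],"hand":[80,80,80]}'
python3 - <<'E'
from h import *
s,r=tool(); w=optics.get_calibration("wrist"); im=optics.capture("wrist"); 
cv2.imwrite("pics/w8.png",im[:,:,::-1]); T=s["tcp_pos"]; print(T)
hsv=cv2.cvtColor(im,cv2.COLOR_RGB2HSV); m=((hsv[...,0]>8)&(hsv[...,0]<25)&(hsv[...,1]>140)&(hsv[...,2]>80)).astype(np.uint8)
n,_,st,ce=cv2.connectedComponentsWithStats(m); print([(st[i].tolist(),ce[i].round(1)) for i in range(1,n) if st[i,4]>40])
C=np.array([.4672,.0738,.069]); print(proj(w,[C]))
for p in ce[1:]: print(ray(w,p,.069))
go((.5525,.274,.15),1.8)
E
```

```text
clock: 12.45
tcp_pos: [0.4667, 0.0738, 0.2207]
ee_rot: [0.0, -0.116, 0.993, 0.0]
ft_force: [0.7, -0.2, -0.4]
width: 0.0599
clock: 12.87
tcp_pos: [0.4678, 0.0743, 0.3144]
ee_rot: [0.003, -0.116, 0.993, 0.001]
ft_force: [1.0, 0.8, -0.5]
width: 0.0799
clock: 13.12
tcp_pos: [0.4663, 0.0736, 0.3096]
ee_rot: [-0.001, -0.116, 0.993, -0.0]
ft_force: [0.3, 0.1, -0.0]
width: 0.0802
[0.4662941  0.07355848 0.30964365]
[([308, 205, 28, 26, 575], array([321.2, 217.4]))]
[[321.2813915  218.16626719]]
[0.44951737 0.05847072 0.069     ]
[0.45209884 0.05743487 0.069     ]
[0.46672944 0.0736482  0.069     ]
turn [-0.0008, -0.002, 0.2013] xyz [-130.0, 175.1, 4.6] j6 -1.91
```

The lens is seen at (321.2,217.4) against a predicted (321.3,218.2) for a seated cell, so the cell is standing correctly. Now the upper half.

```bash

python3 -m pendant '{"turn":[[0,0,0.05],[0,0,0.1],[0,0,0.15],[0,0,0.2],[0,0,0.2]],"xyz":[[-24,32,0],[-48,64,0],[-72,96,0],[-96,128,2],[-115,155,4]],"hand":[85,85,85,85,85]}'
python3 - <<'E'
from h import *
go((.5525,.274,.15),1.8)
E
```

```text
clock: 13.58
tcp_pos: [0.5437, 0.2535, 0.3055]
ee_rot: [-0.0, -0.015, 1.0, -0.0]
ft_force: [2.0, 0.6, -0.1]
width: 0.0849
turn [-0.0009, -0.0007, -0.0014] xyz [-9.4, 20.3, 0.8] j6 -2.3
```

```bash

python3 -m pendant '{"turn":[[0,0,0],[0,0,0],[0,0,0],[0,0,0],[0,0,0]],"xyz":[[-9,20,0],[-9,20,0],[-9,20,0],[-9,20,0],[-9,20,0]],"hand":[85,85,85,85,85]}'
python3 - <<'E'
from h import *
s,r=tool(); w=optics.get_calibration("wrist"); np.savez("w9.npz",**w); im=optics.capture("wrist"); 
cv2.imwrite("pics/w9.png",im[:,:,::-1]); print(s["tcp_pos"])
cv2.imwrite("pics/w9c.png",cv2.resize(im[100:300,220:420,::-1],None,fx=3,fy=3,interpolation=cv2.INTER_CUBIC))
a=np.radians(1.8);u=np.array([np.cos(a),np.sin(a),0]);v=np.array([-u[1],u[0],0]);C=np.array([.5525,.274,0])
f=lambda I,J,z:[C+[0,0,z]+i*I*u+j*J*v for i,j in((1,1),(1,-1),(-1,-1),(-1,1))]
print(((proj(w,f(.045,.027,.01)+f(.02,.02,.042))-[220,100])*3).round(0).tolist())
E
```

```text
clock: 14.0
tcp_pos: [0.5508, 0.2706, 0.3062]
ee_rot: [-0.001, -0.016, 1.0, -0.0]
ft_force: [-0.1, 0.4, -0.0]
width: 0.0852
[0.5507931  0.27055647 0.30619534]
[[413.0, 440.0], [219.0, 440.0], [211.0, 114.0], [424.0, 115.0], [401.0, 401.0], [235.0, 401.0], [232.0, 240.0], [406.0, 240.0]]
```

View pics/w9c.png

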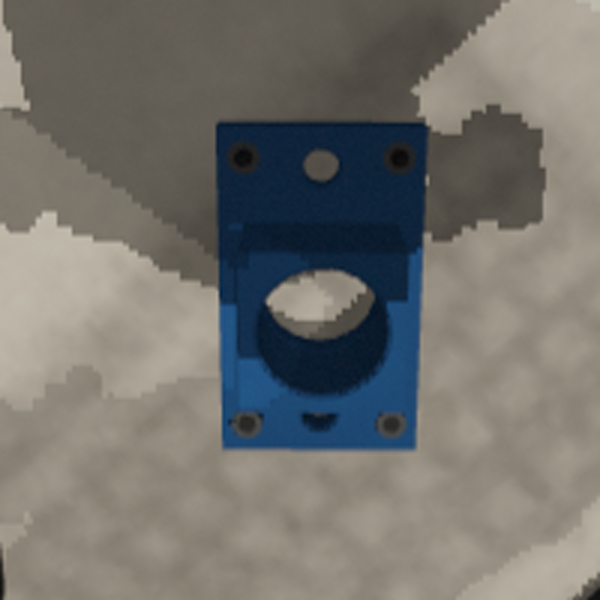

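The upper half stands collar up, with plate corners at crop (217,124), (427,124), (416,449) and (223,449), about 2.5 mm from prediction. I'll fit it.

```bash
python3 - <<'E'
from h import *
from scipy.optimize import least_squares
im=cv2.imread("pics/w9.png"); w=dict(np.load("w9.npz"))
hsv=cv2.cvtColor(im,cv2.COLOR_BGR2HSV)
m=((hsv[...,0]>98)&(hsv[...,0]<125)&(hsv[...,1]>110)&(hsv[...,2]>25)).astype(np.uint8)
m[:, :260]=0;m[:,390:]=0;m[270:]=0;m[:110]=0
cn=max(cv2.findContours(m,cv2.RETR_EXTERNAL,cv2.CHAIN_APPROX_NONE)[0],key=cv2.contourArea)
def hull(p):
    a=p[2];u=np.array([np.cos(a),np.sin(a),0]);v=np.array([-u[1],u[0],0])
    P=[np.array([p[0],p[1],z])+i*.045*u+j*.027*v for i in(1,-1) for j in(1,-1) for z in(0,.01)]
    return cv2.convexHull(proj(w,P).astype(np.float32))
res=lambda p:[cv2.pointPolygonTest(hull(p),(float(x)+.0,float(y)),True) for x,y in cn[:,0]]
r=least_squares(res,[.5549,.275,np.radians(1.8)],loss="soft_l1",diff_step=1e-4)
print(r.x[:2],np.degrees(r.x[2]),np.abs(r.fun).mean(),cv2.boundingRect(cn),cv2.boundingRect(hull(r.x)))
go((r.x[0],r.x[1],.031),np.degrees(r.x[2]))
E
```

```text
[0.55537235 0.27459516] 1.7192162401453883 0.8703495873633375 (292, 141, 70, 109) (291, 140, 72, 110)
turn [-0.0003, -0.0005, 0.0021] xyz [-4.7, 4.0, 120.9] j6 -2.31
```

```bash

python3 -m pendant '{"turn":[[0,0,0],[0,0,0.002],[0,0,0.002],[0,0,0.002],[0,0,0.002]],"xyz":[[-4.5,4,30],[-4.5,4,60],[-4.5,4,90],[-4.5,4,110],[-4.5,4,119]],"hand":[85,85,85,85,85]}'
python3 -m pendant '{"turn":[[0,0,0],[0,0,0],[0,0,0],[0,0,0],[0,0,0]],"xyz":[[0,0,0],[0,0,0],[0,0,0],[0,0,0],[0,0,0]],"hand":[65,50,40,33,33]}'
python3 -m pendant '{"turn":[[0,0,0],[0,0,0],[0,0,0],[0,0,0]],"xyz":[[0,0,0],[0,0,0],[0,0,0],[0,0,0]],"hand":[33,33,33,33]}'

```

```text
clock: 14.47
tcp_pos: [0.5545, 0.2739, 0.185]
ee_rot: [-0.002, -0.015, 1.0, -0.001]
ft_force: [0.8, -0.4, -0.1]
width: 0.0852
clock: 14.88
tcp_pos: [0.5561, 0.2761, 0.1898]
ee_rot: [0.001, -0.016, 1.0, 0.001]
ft_force: [-1.5, 0.5, 5.8]
width: 0.0391
clock: 15.22
tcp_pos: [0.5562, 0.2761, 0.1898]
ee_rot: [0.001, -0.016, 1.0, 0.001]
ft_force: [-0.5, -0.3, 7.9]
width: 0.0391
```

```bash

python3 -m pendant '{"turn":[[0,0,0],[0,0,0],[0,0,0],[0,0,0],[0,0,0]],"xyz":[[0,0,-10],[0,0,-40],[0,0,-70],[0,0,-100],[0,0,-105]],"hand":[33,33,33,33,33]}'
python3 -m pendant '{"turn":[[0,0,0],[0,0,0],[0,0,0]],"xyz":[[0,0,0],[0,0,0],[0,0,0]],"hand":[33,33,33]}'
python3 - <<'E'
from h import *
s,r=tool(); w=optics.get_calibration("wrist"); np.savez("w10.npz",**w); im=optics.capture("wrist"); 
cv2.imwrite("pics/w10.png",im[:,:,::-1]); T=s["tcp_pos"]; print(T)
hsv=cv2.cvtColor(im,cv2.COLOR_RGB2HSV)
m=((hsv[...,0]>98)&(hsv[...,0]<125)&(hsv[...,1]>110)&(hsv[...,2]>25)).astype(np.uint8)
m[:,:200]=0;m[:,440:]=0
cn=max(cv2.findContours(m,cv2.RETR_EXTERNAL,cv2.CHAIN_APPROX_NONE)[0],key=cv2.contourArea)
print(cv2.boundingRect(cn))
for row in range(150,260,8):
    c=np.where(m[row])[0]; print(row,(c[0],c[-1]) if len(c) else None)
pr=lambda x,y,z: proj(w,T+r.apply([x,y,z]))[0].round(1).tolist()
print("pred base",pr(.045,-.027,.1898),pr(.045,.027,.1898),"top",pr(.045,-.027,.1798),pr(.045,.027,.1798),"dowelhole",pr(.034,0,.1798),pr(.034,0,.1898))
cv2.imwrite("pics/w10c.png",cv2.resize(im[150:350,220:420,::-1],None,fx=3,fy=3,interpolation=cv2.INTER_CUBIC))
go((.4672,.0738,.15),13.2)
E
```

```text
clock: 15.63
tcp_pos: [0.5567, 0.2763, 0.2994]
ee_rot: [0.004, -0.016, 1.0, 0.002]
ft_force: [-0.8, 0.7, -0.6]
width: 0.0389
clock: 15.88
tcp_pos: [0.5549, 0.2751, 0.2916]
ee_rot: [-0.001, -0.015, 1.0, -0.0]
ft_force: [0.1, 0.7, -1.8]
width: 0.0391
[0.5549336  0.27510342 0.29161141]
(259, 159, 123, 178)
150 None
158 None
166 (np.int64(259), np.int64(381))
174 (np.int64(260), np.int64(381))
182 (np.int64(260), np.int64(380))
190 (np.int64(261), np.int64(379))
198 (np.int64(261), np.int64(379))
206 (np.int64(262), np.int64(379))
214 (np.int64(262), np.int64(378))
222 (np.int64(262), np.int64(378))
230 (np.int64(263), np.int64(377))
238 (np.int64(263), np.int64(377))
246 (np.int64(264), np.int64(376))
254 (np.int64(267), np.int64(374))
pred base [263.2, 161.5] [379.5, 161.5] top [259.6, 165.7] [383.3, 165.7] dowelhole [321.4, 190.0] [321.3, 184.4]
turn [-0.0012, -0.0023, -0.1999] xyz [93.9, -198.6, -12.9] j6 -2.31
```

```bash
python3 - <<'E'
from h import *
im=cv2.imread("pics/w10.png");hsv=cv2.cvtColor(im,cv2.COLOR_BGR2HSV)
m=((hsv[...,0]>98)&(hsv[...,0]<125)&(hsv[...,1]>110)&(hsv[...,2]>25))
n,_,st,ce=cv2.connectedComponentsWithStats((~m[165:215,270:370]).astype(np.uint8))
print([(st[i].tolist(),(ce[i]+[270,165]).round(1)) for i in range(1,n) if st[i,4]>40])
E
```

```text
[([0, 7, 15, 18, 235], array([276.3, 180.5])), ([87, 7, 13, 18, 207], array([363.6, 180.6])), ([40, 11, 21, 16, 250], array([320.2, 183.5]))]
```

In hand the upper half sits +1.3 mm in tool x and −0.4 mm in tool y, with plate edge and dowel hole agreeing. The target TCP over the block is (0.4686, 0.0744), at 13.4°.

```bash

python3 -m pendant '{"turn":[[0,0,-0.05],[0,0,-0.1],[0,0,-0.15],[0,0,-0.2],[0,0,-0.2]],"xyz":[[16,-35,0],[32,-70,0],[48,-105,0],[64,-140,0],[80,-170,0]],"hand":[33,33,33,33,33]}'
python3 -m pendant '{"turn":[[0,0,0],[0,0,0]],"xyz":[[0,0,0],[0,0,0]],"hand":[33,33]}'
python3 - <<'E'
from h import *
go((.4686,.0744,.1),13.4)
E
```

```text
clock: 16.35
tcp_pos: [0.4793, 0.1011, 0.2913]
ee_rot: [-0.001, -0.117, 0.993, -0.001]
ft_force: [-0.2, -0.5, -1.4]
width: 0.039
clock: 16.52
tcp_pos: [0.4797, 0.1015, 0.292]
ee_rot: [-0.001, -0.114, 0.993, -0.0]
ft_force: [0.7, 0.5, -0.5]
width: 0.0393
turn [-0.0005, -0.0018, -0.0051] xyz [16.9, -23.8, 37.3] j6 -1.95
```

```bash

python3 -m pendant '{"turn":[[0,0,-0.005],[0,0,-0.005],[0,0,-0.005],[0,0,-0.005],[0,0,-0.005]],"xyz":[[17,-24,0],[17,-24,0],[17,-24,15],[17,-24,30],[17,-24,37]],"hand":[33,33,33,33,33]}'
python3 -m pendant '{"turn":[[0,0,0],[0,0,0],[0,0,0]],"xyz":[[0,0,0],[0,0,0],[0,0,0]],"hand":[33,33,33]}'
python3 - <<'E'
from h import *
go((.4686,.0744,.0861),13.4)
s,r=tool(); w=optics.get_calibration("wrist"); np.savez("w11.npz",**w); im=optics.capture("wrist"); T=s["tcp_pos"]
cv2.imwrite("pics/w11.png",im[:,:,::-1])
pr=lambda x,y,z: proj(w,T+r.apply([x,y,z]))[0].round(1).tolist()
hsv=cv2.cvtColor(im,cv2.COLOR_RGB2HSV); m=((hsv[...,0]>8)&(hsv[...,0]<25)&(hsv[...,1]>130)&(hsv[...,2]>50)).astype(np.uint8)
n,_,st,ce=cv2.connectedComponentsWithStats(m); print([(st[i].tolist(),ce[i].round(1)) for i in range(1,n) if st[i,4]>40])
C=np.array([.4674,.0737,0]); a=np.radians(193.4); u=np.array([np.cos(a),np.sin(a),0]);v=np.array([-u[1],u[0],0])
print("lens pred",proj(w,[C+[0,0,.069]]),"block front base/top",proj(w,[C+.045*u+.027*j*v+[0,0,z] for j in(1,-1) for z in(.008,.038)]).round(1).tolist(),"plate",pr(.0463,-.0274,.1898),pr(.0463,.0266,.1898))
cv2.imwrite("pics/w11c.png",cv2.resize(im[110:310,200:440,::-1],None,fx=3,fy=3,interpolation=cv2.INTER_CUBIC))
E
```

```text
clock: 16.93
tcp_pos: [0.4695, 0.0761, 0.2537]
ee_rot: [-0.001, -0.118, 0.993, -0.0]
ft_force: [-1.3, -0.3, -2.0]
width: 0.039
clock: 17.18
tcp_pos: [0.4702, 0.0764, 0.256]
ee_rot: [0.0, -0.118, 0.993, -0.0]
ft_force: [-0.3, -0.0, -1.6]
width: 0.0392
turn [-0.0002, 0.0001, 0.0025] xyz [2.0, -1.6, 15.2] j6 -1.91
[([307, 256, 24, 7, 116], array([318.6, 258.9]))]
lens pred [[317.40020441 246.44902804]] block front base/top [[274.9, 138.8], [267.8, 145.6], [361.6, 139.0], [368.0, 145.9]] plate [262.2, 158.9] [378.8, 158.9]
```

View pics/w11c.png

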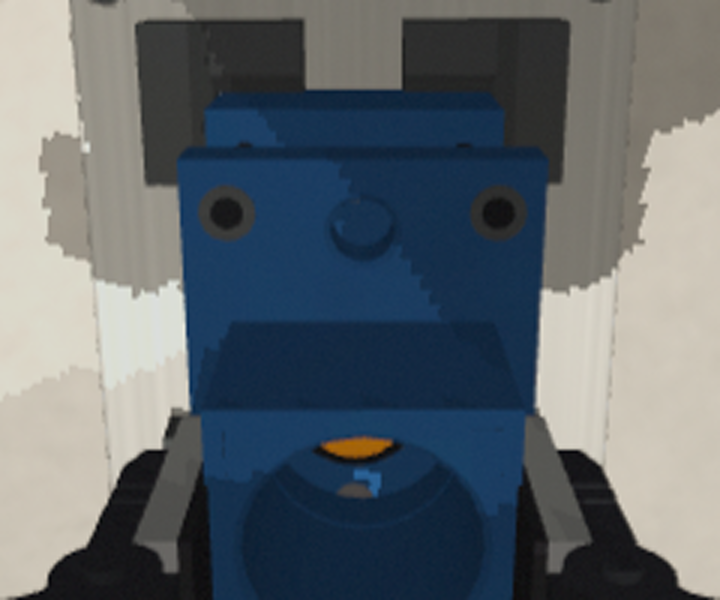

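The picture shows the block's front top edge at image (268..368, 146), exactly as predicted, and the plate edge at row 159, also as predicted. I'll apply the +2.0/−1.6 mm correction and descend.

```bash

python3 -m pendant '{"turn":[[0,0,0.002],[0,0,0.002],[0,0,0.002],[0,0,0.002],[0,0,0.002]],"xyz":[[2,-1.6,0],[2,-1.6,6],[2,-1.6,12],[2,-1.6,12],[2,-1.6,12]],"hand":[33,33,33,33,33]}'
python3 - <<'E'
from h import *
go((.4686,.0744,.0811),13.4)
E
```

```text
clock: 17.65
tcp_pos: [0.468, 0.0738, 0.2432]
ee_rot: [-0.0, -0.117, 0.993, -0.0]
ft_force: [0.2, 0.1, -1.0]
width: 0.0388
turn [-0.0003, -0.001, -0.0002] xyz [-0.8, 0.5, 7.4] j6 -1.91
```

```bash

python3 -m pendant '{"turn":[[0,0,0],[0,0,0],[0,0,0],[0,0,0],[0,0,0]],"xyz":[[-0.7,0.5,0],[-0.7,0.5,2],[-0.7,0.5,4],[-0.7,0.5,6],[-0.7,0.5,6]],"hand":[33,33,33,33,33]}'

```

```text
clock: 18.07
tcp_pos: [0.4686, 0.0745, 0.2373]
ee_rot: [-0.0, -0.117, 0.993, -0.0]
ft_force: [-0.3, -0.2, -1.4]
width: 0.0391
```

The plate is 3.5 mm past the dowel tips with no force. Continuing onto the spring.

```bash

python3 -m pendant '{"turn":[[0,0,0],[0,0,0],[0,0,0],[0,0,0]],"xyz":[[0,0,1.5],[0,0,3],[0,0,4],[0,0,4]],"hand":[33,33,33,33]}'
python3 -m pendant '{"turn":[[0,0,0],[0,0,0],[0,0,0],[0,0,0]],"xyz":[[0,0,1],[0,0,2],[0,0,3],[0,0,3]],"hand":[33,33,33,33]}'

```

```text
clock: 18.4
tcp_pos: [0.4687, 0.0745, 0.2335]
ee_rot: [-0.0, -0.117, 0.993, -0.0]
ft_force: [0.0, -0.2, -2.2]
width: 0.039
clock: 18.73
tcp_pos: [0.4688, 0.0746, 0.2308]
ee_rot: [0.0, -0.117, 0.993, 0.0]
ft_force: [-0.6, 1.1, 3.9]
width: 0.039
```

The spring is engaging as expected. Pressing to the stop.

```bash

python3 -m pendant '{"turn":[[0,0,0],[0,0,0],[0,0,0],[0,0,0]],"xyz":[[0,0,1],[0,0,2],[0,0,3],[0,0,3]],"hand":[33,33,33,33]}'
python3 -m pendant '{"turn":[[0,0,0],[0,0,0],[0,0,0],[0,0,0]],"xyz":[[0,0,0.5],[0,0,1],[0,0,1.5],[0,0,1.5]],"hand":[33,33,33,33]}'

```

```text
clock: 19.07
tcp_pos: [0.4689, 0.0746, 0.2279]
ee_rot: [0.0, -0.117, 0.993, -0.0]
ft_force: [-2.2, 0.0, 6.4]
width: 0.0391
clock: 19.4
tcp_pos: [0.4687, 0.0745, 0.2277]
ee_rot: [0.0, -0.117, 0.993, 0.0]
ft_force: [-8.7, -1.5, 23.9]
width: 0.0387
```

Hard stop at TCP z 0.2277 (expected 0.2278) with 24 N. I'll hold, confirm it's steady and check bystanders numerically against the first top image.

```bash

python3 -m pendant '{"turn":[[0,0,0],[0,0,0],[0,0,0],[0,0,0],[0,0,0]],"xyz":[[0,0,0],[0,0,0],[0,0,0],[0,0,0],[0,0,0]],"hand":[33,33,33,33,33]}'
python3 - <<'E'
from h import *
b=cv2.imread("pics/top0.png"); a=optics.capture("top")[:,:,::-1]; cv2.imwrite("pics/topF.png",a)
d=cv2.absdiff(a,b).max(2)
for n,(x,y) in dict(loupe=(227,242),keys=(312,166),bottle=(294,136),turq=(418,133)).items(): print(n,(d[y-14:y+14,x-14:x+14]>60).sum())
s,r=tool(); w=optics.get_calibration("wrist"); im=optics.capture("wrist"); cv2.imwrite("pics/wF.png",im[:,:,::-1]); T=s["tcp_pos"]
pr=lambda x,y,z: proj(w,T+r.apply([x,y,z]))[0].round(1).tolist()
hsv=cv2.cvtColor(im,cv2.COLOR_RGB2HSV); m=((hsv[...,0]>98)&(hsv[...,0]<125)&(hsv[...,1]>110)&(hsv[...,2]>25))
print("plate front base pred",pr(.0463,-.0004,.1898),"block base",pr(.0463,-.0004,.2198),"first blue row",[int(np.where(m[100:,c])[0][0])+100 for c in(285,320,355)])
print("side profile",[(r_,[int(v) for v in np.where(m[r_,200:440])[0][[0,-1]]+200]) for r_ in range(148,176,3) if m[r_,200:440].any()])
print(T,s["ft_force"],s["width"])
E
```

```text
clock: 19.82
tcp_pos: [0.4687, 0.0745, 0.2277]
ee_rot: [0.0, -0.117, 0.993, 0.0]
ft_force: [-9.4, -1.1, 25.2]
width: 0.0387
loupe 4
keys 0
bottle 0
turq 0
plate front base pred [320.5, 158.9] block base [320.5, 149.1] first blue row [151, 150, 151]
side profile [(151, [269, 371]), (154, [267, 374]), (157, [264, 376]), (160, [261, 380]), (163, [259, 382]), (166, [259, 382]), (169, [259, 382]), (172, [259, 381]), (175, [259, 381])]
[0.46871195 0.07452864 0.22771848] [-9.11485233 -0.1221456  24.86839459] 0.03886193161013807
```

The outline of block and plate is continuous, the height is right and the force is steady. Handing in while still pressing.

```bash
python3 -c "from rig import job; print(job.hand_in())"
```

```text
the job is handed in; nothing more can be done
None
```

The lens holder is back together in the nest, and I handed the job in with the gripper still holding the upper half pressed shut, at about 20 s of the 72 s allowed.

- **Lower half:** It went down in the nest and met the floor at TCP z 0.1906 (expected 0.1907). It looked square in the pocket after release.
- **Lens cell:** It entered the bore with no contact force. After release its lens was within a pixel of where a seated, upright cell should appear.
- **Upper half:** It passed over both dowels without force, met the spring, then a hard stop at TCP z 0.2277 (expected 0.2278 for shut). The final push was steady at about 25 N upward, with about 9 N sideways from arm compliance. The grip was steady at 38.9 mm, about 1 mm under the 40 mm collar, as with every grasp.

**Last checks:**
- **Gap:** The side outline of block and plate in the wrist image ran through with no step. That check and the stop height were numeric only, because my 12 picture views were used up.
- **Bystanders:** The hex keys, bottle and turquoise look-alike matched the first top image exactly. The loupe patch differed in 4 pixels, which I take to be noise or shadow.
- **Disagreement:** One dowel-pin measurement put the block about 4 mm off and its pins 64 mm apart instead of 68 mm. It was taken while the arm was still settling, so I did not use it; later measurements of the ring and block edge agreed to about 0.5 mm.

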